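Gauge the low step of a block and log the reading

TASK

Pick up the bridge height gauge and lower it gently over the stepped block, a leg on each side, so that it stands level with both legs flat on the iron plate and its sprung foot rests fully on the block's lower step. Then press the logging box's plunger all the way down to its stop, to log the reading, and let it come back up. Leave the gauge standing there; don't shove the block out of place, don't press the plunger before the gauge reads the step, and leave the mug, the wrench and the tin alone.

Things in the scene. Friction and masses are not known exactly. Their poses are not given: they have to be found in the camera images.
- plate: Square dark cast-iron plate lying fixed on the bench, 230 x 230 mm, 20 mm thick. Origin at the centre of its underside (bench level); x and y along its edges, z up; its top is at z = 20 mm.
- block: Loose stepped aluminium block lying on the plate, 120 mm long (its x), 46 mm wide (its y). The half at -x is 42 mm tall, the half at +x (the lower step) 24 mm tall. Origin at the centre of its underside.
- step (a point): Middle of the top face of the block's lower step: at (30, 0, 24) mm in the block's frame, axes as the block's. The step face is 60 x 46 mm.
- gauge: Loose bridge gauge, 0.65 kg: grey beam 130 mm long (y), 30 deep (x), 60 to 82 mm up, on two legs at y = +-53 mm with steel soles 50 (x) by 24 mm (y), 82 mm clear between them. On the beam a black housing to grip, 36 (x) by 44 mm (y), 82 to 150 mm up; the sprung foot hangs below mid-beam. Origin midway between the soles, at their undersides, z up. Same both ways round.
- gauge_grip (a point): Grip point in the gauge's black housing, on its axis, 122 mm above the soles; axes as the gauge's. The 36 mm width is along x.
- foot (a joint): Reading of the gauge: how far (m) the sprung foot is pushed up above the level of the leg soles, 0 to 0.055; 0 is its lower stop, where the spring holds it when nothing is under it. With the soles on the plate it equals the height of the face under the foot. The spring pushes down with 1 to 3 N.
- foot_sole (a point): Centre of the underside of the gauge's sprung foot, a steel disc 22 mm across on a 10 mm rod; axes as the gauge's.
- logger: Logging box, fixed to the bench: grey box 84 x 84 x 42 mm with a small window in its top near its -x edge and a black mushroom plunger at x = +12 mm. Origin at the centre of its underside, z up.
- plunger (a joint): How far (m) the logging box's plunger is pressed down: 0 up, 0.012 at its stop; spring force 1.3 N at the top to 4.3 N at the stop.
- plunger_top (a point): Middle of the top of the plunger's round black head, 42 mm across, 76 mm above the bench when up; it moves down with the plunger.
- mug: Bystander: white mug, 80 mm across, 90 mm tall. Origin at the centre of its underside.
- wrench: Bystander: steel wrench 200 mm long, lying flat along its x.
- tin: Bystander: round open red tin, 130 mm across, 90 mm tall. Origin at the centre of its underside.
Not all that is in view belongs to the job. What is shaped like the gauge but blue is not meant. What is shaped like the logger but turquoise is not meant.

How it is judged:
On the way, in this order (a step that is already met when the one before it is completed fails the run):
1. the gauge stands level on the plate astride the block, its foot on the lower step, reading its height (value of joint foot between 0.022 and 0.026 m and x of foot_sole in the frame of step between -0.021 and 0.021 m and y of foot_sole in the frame of step between -0.015 and 0.015 m and z of gauge in the frame of plate between 0.018 and 0.022 m and angle between gauge's own z axis and vertical below 0.04 rad), for 0.2 s.
2. the plunger is pressed down to its stop while the gauge reads the step (all of step 1 and value of joint plunger above 0.0105 m), for 0.1 s.
At the end, for the whole second after the job is handed in: Gauge released, at rest, flat on the plate (2 mm, 0.04 rad), foot on the lower step (within 21 mm of its middle along, 15 mm across), reading 24 mm +-2; plunger was pressed past 10.5 mm while it read so and is up again (under 3 mm); block within 25 mm of its start (all of step 1 and value of joint plunger below 0.003 m and linear speed of each of gauge, block below 0.02 m/s and distance of block from where it was at the start of the episode below 0.025 m); the robot touches nothing.
It fails at once if the block is shoved more than 25 mm (distance of block from where it was at the start of the episode above 0.025 m).
It fails at once if the gauge is dropped or slammed on (faster than 0.25 m/s with the foot already pushed up) (value of joint foot above 0.005 m and linear speed of gauge above 0.25 m/s).
It fails at once if the plunger is pressed (over 8 mm) while the gauge does not read the step (value of joint plunger above 0.008 m and not (value of joint foot between 0.022 and 0.026 m and x of foot_sole in the frame of step between -0.021 and 0.021 m and y of foot_sole in the frame of step between -0.015 and 0.015 m and z of gauge in the frame of plate between 0.018 and 0.022 m and angle between gauge's own z axis and vertical below 0.04 rad)).
It fails at once if the mug, the wrench or the tin is moved more than 30 mm (distance of any of mug, wrench, tin from where it was at the start of the episode above 0.03 m).
It also fails if it takes over 51 s, if anything falls off the work surface, if the arm or the gripper's body presses on something with over 40 N, if the wrist force passes 120 N, or if a joint passes its speed limit or range.

ROBOT

A 6-joint arm with a two-finger parallel gripper is mounted at the origin on the work surface. World frame = base frame: x ahead of the robot, y to its left, z up, the work surface at z = 0. Lengths are in m, angles in rad, forces in N, time in s.
With the tool pointing down it reaches from about 0.35 to 0.8 m from the base axis. Payload 7.3 kg.
Tool frame: the origin (TCP) lies between the finger pads; the fingertips stand 25 mm ahead of it and the grasp point (between the pads) lies 6 mm ahead of it (r.tip_extent is the distance from the TCP to the fingertips, in m); z points along the fingers, y is the direction in which the jaws open and shut (so a half turn about z gives the same grasp; the last joint's range is limited). The gripper opens to 85 mm and grips with 20 to 120 N. Pads are 22 mm wide; open, the fingers measure 114 mm over their backs; the gripper's body (76 mm by 85 mm) begins 54 mm behind the grasp point. The pads swing forward as they close: fully open they stand 13 mm farther back than shut.
Start: joints at [-1.278, 0.342, 1.524, -0, 1.275, -0.146], TCP at [0.223, -0.475, 0.234] pointing down, gripper open.
Joint ranges: [-2.53, 2.53], [-0.77, 2.02], [0.04, 2.7], [-1, 4.14], [0.28, 2.66], [-3.11, 3.11]. Speed limits (rad/s): [2.57, 2.57, 3.14, 3.14, 3.14, 3.14].

INTERFACE

Orientations are given as a unit quaternion [x, y, z, w].
In Python, from workcell import r, command_gripper, optics gives the robot as it stands. The module is installed in compiled form; this text tells all that it offers. Calls block until the motion is done:
- r.reach(position, orientation): joint-space move of the TCP to a pose.
- r.move_straight(position, orientation=None, speed=0.15, max_force=None): straight line of the TCP; orientation=None keeps the orientation; speed is the mean speed in m/s. With max_force (N) it stops when the force on the tool has changed by that much, and returns True; else False.
- r.movej(angles): joint-space move.
- command_gripper(opening, force=None): finger opening in m; force is the grip in N (None keeps the last); returns when the fingers have stopped.
- r.hold(seconds).
- r.solve_ik(position, orientation): joint angles nearest the present ones, or None.
- r.read_state(): the state.
- optics.get_image(name): name is "side" or "top"; returns (picture, depth): 400x640x3 uint8, red, green, blue; 400x640 float32, m along the optical axis (not along the pixel's ray), 0 where there is no reading.
- optics.camera_model(name): a dict with "K" (3x3 intrinsics, pixels), "R" (3x3) and "t" (3): a world point X has camera coordinates R X + t. Camera axes: x right, y down, z forward; pixel columns grow to the right and rows downward; lengths in m; the calibration is good to about 2 mm. A picture is of the moment at which its call begins. camera_model takes no time and is no camera call.
A pose or a line that the arm cannot do raises r.PlanningError and nothing moves.
- r.finish_job(): hands the job in, once; it reports no verdict.
The state is a dict: "time_s": time; "joint_positions": joint angles; "dq": joint speeds; "tau": joint torques, N m; "eef_pos": TCP position; "eef_rot": TCP orientation; "contact_force": force on the tool from outside, world axes, zero at the start; "torque": the same for the moment, N m; "grip_width": finger opening in m.
Only numpy, scipy, OpenCV 4.12 (cv2) and the standard library are available. Lean on these libraries where they do the work, as an engineer would, in place of code of your own. Each camera call takes 0.05 s, during which the arm holds its last target. There are 200 camera calls.

## Working session

There is one attempt and no reset: what is moved stays moved. The work goes in short steps, each a Python script; the robot and the scene stay as the last script left them, time stands still between calls to the robot, and variables do not carry over. Pictures are saved under pics/ and viewed, about 8 in all and at most 12, crops included, and the job is handed in when it is done.

```bash
mkdir -p pics; cat > h.py <<'E'
import numpy as np, cv2
from workcell import r, command_gripper, optics
def snap(n):
    im,d=optics.get_image(n); np.savez('last_%s.npz'%n,im=im,d=d); return im,d
def world(n,d):
    c=optics.camera_model(n); K,R,t=[np.array(c[k]) for k in('K','R','t')]
    v,u=np.mgrid[:400,:640]
    P=np.stack([(u-K[0,2])/K[0,0]*d,(v-K[1,2])/K[1,1]*d,d],-1)
    return (P-t)@R
E
python3 - <<'E'
from h import *
for n in('top','side'):
    im,d=snap(n); cv2.imwrite('pics/%s0.png'%n,im[...,::-1])
    c=optics.camera_model(n); print(n,c['K'],-np.array(c['R']).T@c['t'],c['R'])
print(r.read_state()['eef_rot'])
E
```

```text
top [[394.17447744   0.         319.26053702]
 [  0.         394.17447744 199.58538289]
 [  0.           0.           1.        ]] [0.39096863 0.08542051 1.12911198] [[-0.01127444 -0.99992448 -0.00489109]
 [-0.98294406  0.01198063 -0.18351413]
 [ 0.18355887  0.00273865 -0.9830049 ]]
side [[375.76076411   0.         321.41436574]
 [  0.         375.76076411 209.61308244]
 [  0.           0.           1.        ]] [-0.04274395  0.65469336  0.93419902] [[-0.66084136 -0.75038685  0.0144316 ]
 [-0.52043191  0.44430321 -0.72920867]
 [ 0.54077659 -0.48940191 -0.6841392 ]]
[ 9.76031523e-01  2.17628146e-01 -4.20180576e-05 -6.74326382e-04]
```

View pics/top0.png

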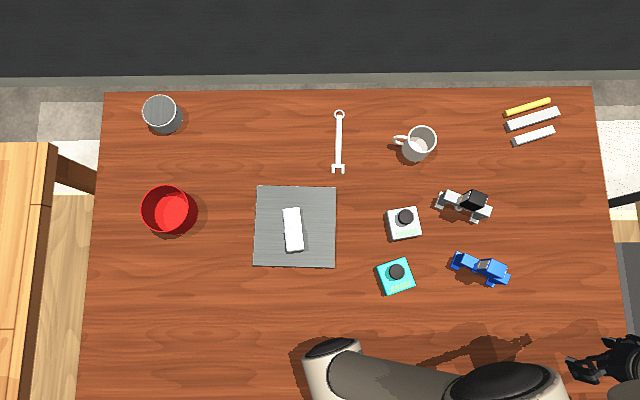

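View pics/side0.png

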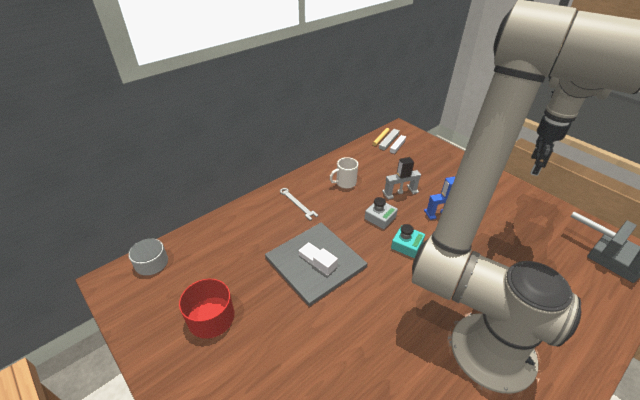

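The top view shows the plate (x 255–337, y 186–267 px) with the block at (292,229). The grey gauge with its black housing is at (463,203) and the grey logger at (404,222). The blue gauge and the turquoise box are decoys. I'll measure from depth next.

```bash
python3 - <<'E'
from h import *
def rect(p,lab):
    (c,s,a)=cv2.minAreaRect((p[:,:2]*1000).astype(np.float32)); print(lab,len(p),np.round(c,1),np.round(s,1),round(a,1),'med',np.round(np.median(p,0)*1000,1))
im={};W={}
for n in('top','side'):
    f=np.load('last_%s.npz'%n); im[n]=f['im']; W[n]=world(n,f['d'])
boxes={'top':{'plate':(245,180,345,275),'block':(275,200,312,258),'gauge':(430,180,498,226),'log':(380,200,428,245)},
'side':{'plate':(262,222,370,302),'block':(292,238,345,278),'gauge':(378,154,424,202),'log':(362,194,399,230)}}
def crop(n,k):
    a,b,c,d=boxes[n][k]; return W[n][b:d,a:c].reshape(-1,3)
for n in W:
    p=crop(n,'plate'); rect(p[(p[:,2]>.014)&(p[:,2]<.026)],n+' plate')
    p=crop(n,'block')
    rect(p[(p[:,2]>.035)],n+' block')
    rect(p[(p[:,2]>.056)],n+' high'); rect(p[(p[:,2]>.037)&(p[:,2]<.050)],n+' low')
    p=crop(n,'gauge'); rect(p[(p[:,2]>.144)&(p[:,2]<.156)],n+' housing top'); rect(p[(p[:,2]>.078)&(p[:,2]<.086)],n+' beam')
    p=crop(n,'log'); rect(p[(p[:,2]>.070)&(p[:,2]<.082)],n+' plunger');rect(p[(p[:,2]>.037)&(p[:,2]<.047)],n+' box')
a=cv2.resize(im['top'][175:275,245:345],None,fx=5,fy=5,interpolation=2)
b=cv2.resize(im['side'][150:250,350:450],None,fx=3,fy=3,interpolation=2)
c=cv2.resize(im['top'][170:270,380:510],None,fx=3,fy=3,interpolation=2)[:200]
o=np.zeros((500,800,3),np.uint8); o[:500,:500]=a; o[:300,500:]=b; o[300:500,500:]=c[:,90:390][:, :300]
cv2.imwrite('pics/c1.png',o[...,::-1])
E
```

```text
top plate 5755 [525.6 158.8] [230.4 230.3] 87.7 med [524.3 152.6  20. ]
top block 751 [475.8 148.8] [200.8  67.6] 18.2 med [509.3 160.4  58.3]
top high 389 [446.9 141.9] [147.4  59.4] 23.3 med [482.5 157.8  62. ]
top low 356 [513.6 160.8] [120.6  45.8] 7.1 med [542.6 164.5  43.9]
top housing top 260 [ 573. -312.] [45.9 35.7] 66.6 med [ 573.  -310.5  149.9]
top beam 286 [ 572.6 -311.3] [129.8  32. ] 67.1 med [ 580.5 -285.4   82.3]
top plunger 191 [ 539.4 -144.1] [39.9 40.5] 84.1 med [ 539.4 -144.6   75.7]
top box 697 [ 527.8 -146.7] [84.  84.9] 9.5 med [ 519.  -140.9   42.1]
side plate 3667 [525.9 161.5] [232.2 232.6] 87.8 med [513.6 188.4  19.9]
side block 581 [242.2 368.1] [113.  800.3] 52.9 med [497.  168.7  52.6]
side high 268 [221.5 382.8] [ 71.9 754.8] 49.6 med [481.8 161.8  61.9]
side low 270 [513.4 165. ] [123.8  48.2] 6.4 med [538.1 174.3  43.7]
side housing top 88 [ 574.3 -306.2] [44.6 37.7] 57.5 med [ 574.2 -304.1  148.8]
side beam 120 [ 576.3 -260. ] [225.5  71. ] 88.9 med [ 575.2 -288.1   81.5]
side plunger 87 [ 541.2 -142.7] [38.2 40.9] 41.3 med [ 539.7 -140.3   75.3]
side box 303 [ 527.9 -142.9] [83.3 86.5] 11.5 med [ 518.1 -130.8   41.2]
```

View pics/c1.png

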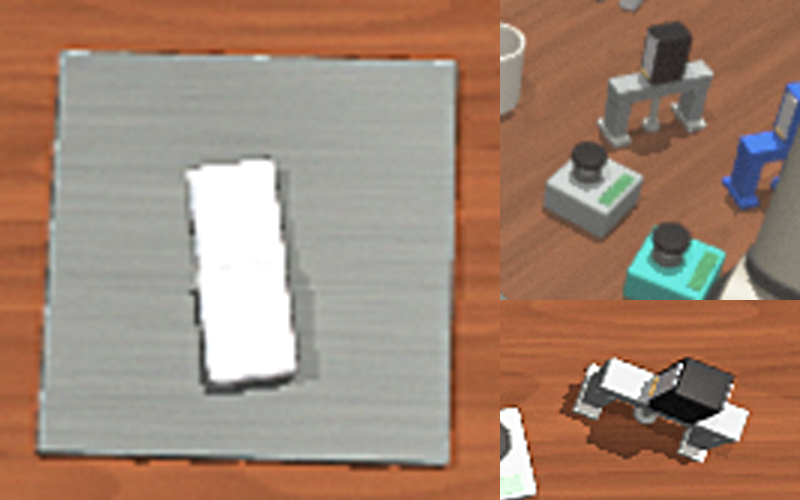

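```bash
cat >> h.py <<'E'
from scipy.spatial.transform import Rotation as Ro
def quat(psi):
    z=np.array([0,0,-1.]); y=np.array([np.cos(psi),np.sin(psi),0]); return Ro.from_matrix(np.c_[np.cross(y,z),y,z]).as_quat()
def block():
    out=[]
    for n,(a,b,c,e) in {'top':(275,200,312,258),'side':(292,238,345,278)}.items():
        W=world(n,np.load('last_%s.npz'%n)['d'])[b:e,a:c].reshape(-1,3); W=W[np.hypot(W[:,0]-.51,W[:,1]-.16)<.085]
        for lo,hi in((.059,.065),(.041,.047)):
            p=W[(W[:,2]>lo)&(W[:,2]<hi)]
            out.append(np.median(p,0)); c,s,an=cv2.minAreaRect((p[:,:2]*1000).astype(np.float32))
            print(n,len(p),np.round(c,1),np.round(s,1),round(an,1),np.round(p.mean(0)*1000,1))
E
python3 - <<'E'
from h import *
block()
for psi in (-22.9,7):
  for k in(0,180):
    for p in ([.5735,-.310,.25],[.542,.165,.25]):
        q=r.solve_ik(p,quat(np.radians(psi+k))); print(psi,k,p,None if q is None else np.round(q,2))
E
```

```text
top 326 [483.6 157.5] [59.9 45.8] 6.9 [483.6 157.8  62. ]
top 306 [513.1 160.9] [119.5  45.8] 7.0 [542.6 164.3  43.9]
side 236 [483.9 159.4] [60.9 47.1] 7.8 [482.7 160.7  62. ]
side 210 [513.7 165.1] [123.   48.2] 6.4 [535.5 169.8  44. ]
-22.9 0 [0.5735, -0.31, 0.25] [-0.61  0.57  1.1  -0.    1.46 -0.21]
-22.9 0 [0.542, 0.165, 0.25] [ 0.16  0.41  1.38 -0.    1.35  0.56]
-22.9 180 [0.5735, -0.31, 0.25] [-0.61  0.57  1.1  -0.    1.46  2.93]
-22.9 180 [0.542, 0.165, 0.25] [ 0.16  0.41  1.38 -0.    1.35 -2.58]
7 0 [0.5735, -0.31, 0.25] [-0.61  0.57  1.1  -0.    1.46 -0.74]
7 0 [0.542, 0.165, 0.25] [ 0.16  0.41  1.38 -0.    1.35  0.04]
7 180 [0.5735, -0.31, 0.25] [-0.61  0.57  1.1  -0.    1.46  2.41]
7 180 [0.542, 0.165, 0.25] [ 0.16  0.41  1.38 -0.    1.35 -3.1 ]
```

```bash
python3 - <<'E'
from h import *
q=quat(np.radians(-22.9)); command_gripper(.085)
r.reach([.5733,-.310,.26],q); r.move_straight([.5733,-.310,.128],speed=.12,max_force=15)
print(r.read_state()['eef_pos'])
command_gripper(.02,60); print(r.read_state()['grip_width'])
r.move_straight([.5733,-.310,.30],speed=.12)
r.reach([.5433,.1655,.30],quat(np.radians(7)))
s=r.read_state(); print(s['time_s'],s['contact_force'],s['grip_width'])
im={}
for n in('top','side'):
    im[n],d=snap(n); 
    W=world(n,d); m=(np.hypot(W[...,0]-.543,W[...,1]-.1655)<.09)&(W[...,2]>.247-.012)&(W[...,2]<.262); p=W[m]; 
    print(n,len(p),cv2.minAreaRect((p[:,:2]*1000).astype(np.float32)),p[:,2].mean())
o=np.hstack([cv2.resize(im['top'][130:290,220:380],(400,400)),cv2.resize(im['side'][120:320,220:420],(400,400))])
cv2.imwrite('pics/c2.png',o[...,::-1])
E
```

```text
[ 0.5737053  -0.31035551  0.12896517]
0.03520648608903032
6.8417 [-0.1991623  -0.66206899 -7.08065887] 0.035300674449995094
top 214 ((542.2236328125, 162.71258544921875), (32.551692962646484, 129.81092834472656), 7.2474822998046875) 0.25274817088161977
side 402 ((542.6444702148438, 165.71499633789062), (33.35075759887695, 131.59414672851562), 5.441683292388916) 0.2493381885542472
```

View pics/c2.png

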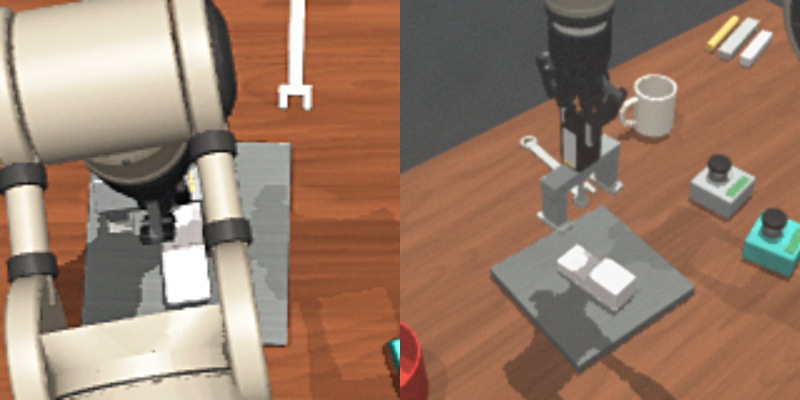

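The gauge is held level above the block, with the foot over the step and the beam within 3 mm of the target in both cameras. The block hasn't moved. I'll lower it now.

```bash
python3 - <<'E'
from h import *
x,y=.5438,.1665
r.move_straight([x,y,.170],quat(np.radians(7)),speed=.1)
c=r.move_straight([x,y,.142],speed=.015,max_force=8)
s=r.read_state(); print(c,s['eef_pos'],s['contact_force'],s['time_s'])
command_gripper(.06); r.move_straight([x,y,.26],speed=.12)
r.reach([.5,-.0,.28],quat(0))
im={}
for n in('top','side'):
    im[n],d=snap(n); W=world(n,d); H=np.hypot(W[...,0]-.543,W[...,1]-.1655)<.09
    for l,a,b in(('beam',.097,.106),('hous',.166,.174)):
        p=W[H&(W[...,2]>a)&(W[...,2]<b)]
        if len(p): print(n,l,len(p),cv2.minAreaRect((p[:,:2]*1000).astype(np.float32)),np.median(p[:,2]),np.linalg.lstsq(np.c_[p[:,:2]-p[:,:2].mean(0),np.ones(len(p))],p[:,2],rcond=None)[0])
o=np.hstack([cv2.resize(im['top'][160:280,240:360],(400,400)),cv2.resize(im['side'][190:310,255:375],(400,400))])
cv2.imwrite('pics/c3.png',o[...,::-1]); print(r.read_state()['time_s'])
E
```

```text
True [0.54409315 0.16655144 0.14852731] [ 0.71414959 -0.66506872  5.49666706] 9.7083
top beam 332 ((543.8316650390625, 164.84954833984375), (33.30579376220703, 129.75540161132812), 6.511407375335693) 0.10175360757346386 [-0.01450245  0.00041338  0.10170343]
top hous 249 ((545.2779541015625, 165.10491943359375), (36.308876037597656, 45.765289306640625), 7.742670059204102) 0.1697643352552494 [ 0.00447843 -0.00625034  0.1698037 ]
side beam 207 ((543.7915649414062, 167.51498413085938), (32.277122497558594, 130.6155548095703), 5.146129608154297) 0.1020248647312994 [ 0.00432801 -0.00227727  0.10186911]
side hous 143 ((544.74169921875, 168.01605224609375), (37.36991882324219, 45.86395263671875), 5.895946979522705) 0.16970809567073092 [0.01026825 0.00542529 0.16980528]
11.9917
```

View pics/c3.png

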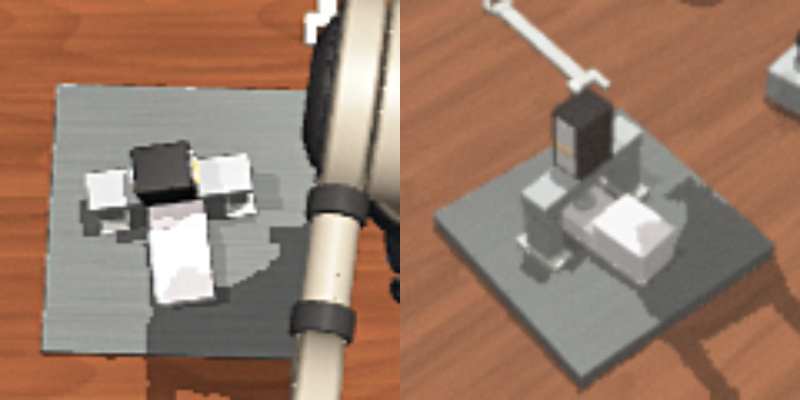

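The gauge stands level: housing top at 0.170 m, tilt about 0.01 rad or less, foot on the step. Next I'll press the plunger.

```bash
python3 - <<'E'
from h import *
x,y=.5403,-.1434; e=r.tip_extent; print(e)
q=quat(0); command_gripper(0.0)
r.reach([x,y,.17],q); r.move_straight([x,y,.076+e+.006],speed=.1)
c=r.move_straight([x,y,.059+e],speed=.015,max_force=12)
r.hold(.4); s=r.read_state(); print(c,s['eef_pos'][2]-e,s['contact_force'])
r.move_straight([x,y,.17],speed=.1); r.reach([.40,-.3,.28],q); r.hold(.3)
im={}
for n in('top','side'):
    im[n],d=snap(n); W=world(n,d)
    for l,cx,cy,a,b,rr in(('hous',.544,.1665,.166,.174,.09),('beam',.544,.1665,.098,.106,.09),('plunger',x,y,.055,.082,.03)):
        p=W[(np.hypot(W[...,0]-cx,W[...,1]-cy)<rr)&(W[...,2]>a)&(W[...,2]<b)]
        if len(p): print(n,l,len(p),cv2.minAreaRect((p[:,:2]*1000).astype(np.float32)),np.percentile(p[:,2],75))
block()
o=np.hstack([cv2.resize(im['top'][150:290,240:440],(400,280)),cv2.resize(im['side'][160:300,255:455],(400,280))])
cv2.imwrite('pics/c4.png',o[...,::-1]); print(r.read_state()['time_s'])
E
```

```text
0.025
False 0.05901045676510062 [-0.0711992  -0.36078824 -0.01060259]
top hous 252 ((544.884033203125, 165.0049591064453), (35.78355026245117, 45.4262580871582), 6.9737467765808105) 0.17106535752181481
top beam 333 ((543.9249267578125, 164.80972290039062), (32.60468292236328, 129.7021026611328), 6.290503978729248) 0.1031850955091807
top plunger 191 ((539.17236328125, -144.4508056640625), (40.433650970458984, 39.34745407104492), 3.345707654953003) 0.07700380637809112
side hous 145 ((545.5545043945312, 167.9246826171875), (37.083892822265625, 44.246437072753906), 9.261750221252441) 0.17045625474578313
side beam 192 ((545.0537719726562, 168.02133178710938), (32.06150817871094, 130.36814880371094), 5.663597106933594) 0.10315015121659872
side plunger 97 ((540.4030151367188, -140.74742126464844), (37.50041198730469, 40.77354049682617), 86.03856658935547) 0.07597398623971091
top 319 [491.9 169.1] [80.1 66. ] 7.9 [484.  158.   62.1]
top 104 [510.9 153.2] [ 66.6 124.7] 75.2 [524.1 160.5  44.1]
side 258 [499.9 173.1] [124.5  95.8] 85.0 [488.7 164.1  61.8]
side 144 [504.1 164.9] [101.7 124.1] 4.9 [524.  170.2  44.1]
18.575
```

View pics/c4.png

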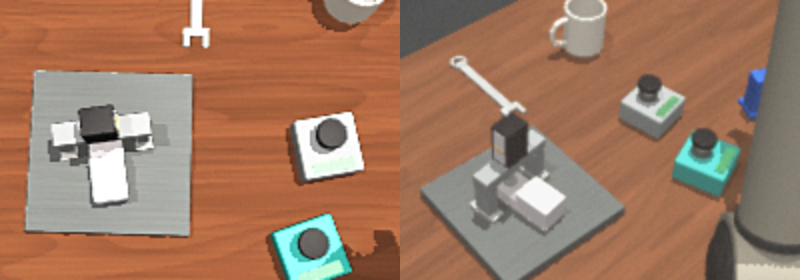

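The press met no force even with the tips 17 mm below the plunger's top. I suspect the gripper was not shut and the fingers straddled the head, so I'll check that first.

```bash
python3 - <<'E'
from h import *
s=r.read_state(); print(s['grip_width'],s['eef_pos'],s['contact_force'])
command_gripper(0.0,40); r.hold(.3); s=r.read_state(); print(s['grip_width'],s['time_s'])
r.reach([.5403,-.1434,.16],quat(0)); print(r.read_state()['eef_pos'])
im,d=snap('side'); cv2.imwrite('pics/c5.png',cv2.resize(im[80:280,300:500],(600,600))[...,::-1])
E
```

```text
0.0001523322013295739 [ 0.40032055 -0.29961306  0.27971379] [-0.0466981   0.85536578 -0.32610998]
0.00036837898706815436 19.0917
[ 0.54038095 -0.14438858  0.16076143]
```

View pics/c5.png

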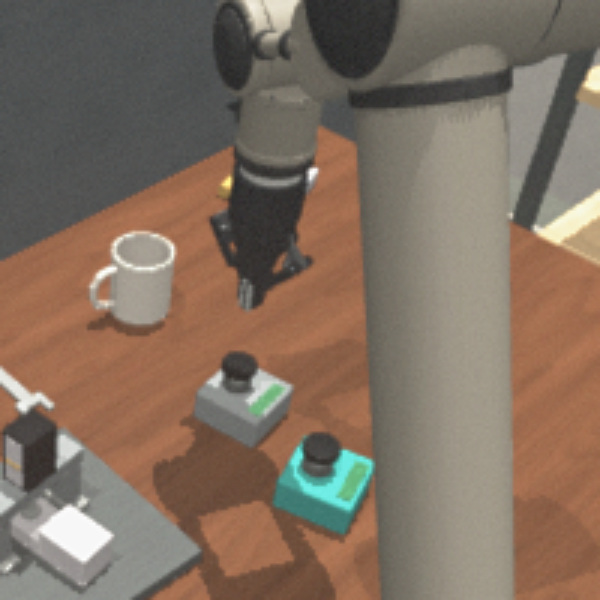

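```bash
python3 - <<'E'
from h import *
d=np.load('last_side.npz')['d']; W=world('side',d)
p=W[150:200,360:410].reshape(-1,3); p=p[(np.hypot(p[:,0]-.5403,p[:,1]+.1434)<.04)&(p[:,2]>.09)]
print(len(p),np.sort(p[:,2])[:12]); l=p[p[:,2]<p[:,2].min()+.012]; print(l.mean(0),np.ptp(l,0))
# slow press, tracing force
r.move_straight([.5403,-.1434,.104],speed=.1)
for z in np.arange(.102,.0855,-.002):
    c=r.move_straight([.5403,-.1434,z],speed=.02,max_force=12); s=r.read_state()
    print(round(z,4),c,np.round(s['eef_pos'],4),np.round(s['contact_force'],2),round(s['time_s'],2))
    if c or s['contact_force'][2]>14: break
E
```

```text
555 [0.15781343 0.15909861 0.16110309 0.16206427 0.16435432 0.16489726
 0.16539328 0.16540318 0.16626574 0.1667145  0.16759474 0.16768385]
[ 0.53773213 -0.13612438  0.16503232] [0.02395773 0.01340881 0.01198618]
0.102 False [ 0.5405 -0.1435  0.1024] [-0.03  0.44 -0.47] 21.06
0.1 False [ 0.5402 -0.1433  0.0999] [-0.38  0.91 -0.33] 21.31
0.098 False [ 0.5402 -0.1434  0.0978] [ 0.45  0.39 -0.49] 21.56
0.096 False [ 0.5402 -0.1434  0.0958] [-0.62 -0.53  0.17] 21.81
0.094 False [ 0.5402 -0.1434  0.0939] [-0.55 -0.51  0.4 ] 22.06
0.092 False [ 0.5402 -0.1434  0.0919] [-0.13  0.49 -0.76] 22.31
0.09 False [ 0.5402 -0.1434  0.0898] [ 0.34 -0.67 -0.09] 22.56
0.088 False [ 0.5402 -0.1434  0.0878] [-0.6   0.89 -0.28] 22.81
0.086 False [ 0.5402 -0.1434  0.0858] [-0.2   0.49  0.39] 23.06
```

By depth the shut fingertips are at about TCP height, not 25 mm ahead as stated, so I was never touching the plunger. I'll keep going down slowly with the force guard on.

```bash
python3 - <<'E'
from h import *
for z in np.arange(.083,.055,-.002):
    f0=r.read_state()['contact_force'][2]
    c=r.move_straight([.5403,-.1434,z],speed=.015,max_force=12); s=r.read_state()
    print(round(z,4),c,np.round(s['eef_pos'][2],4),np.round(s['contact_force'],2),round(s['time_s'],2))
    if c or s['contact_force'][2]>9: break
r.hold(.3); s=r.read_state(); print(s['eef_pos'],s['contact_force'])
im,d=snap('side'); cv2.imwrite('pics/c6.png',cv2.resize(im[100:260,300:460],(560,560))[...,::-1])
E
```

```text
0.083 False 0.0829 [0.4  0.17 0.28] 23.41
0.081 False 0.0809 [-0.11  0.14  0.73] 23.69
0.079 False 0.0789 [ 0.71 -0.12 -0.41] 23.98
0.077 False 0.077 [0.51 0.74 1.68] 24.26
0.075 False 0.075 [0.27 0.92 1.72] 24.54
0.073 False 0.073 [ 0.54 -1.3   2.38] 24.82
0.071 False 0.071 [ 0.74 -0.37  2.88] 25.11
0.069 False 0.069 [ 1.3  -0.44  2.6 ] 25.39
0.067 False 0.067 [ 1.26 -0.93  4.35] 25.68
0.065 True 0.0667 [-1.61  1.31  7.65] 25.88
[ 0.54049105 -0.14345408  0.06669768] [-1.96389007  0.21615418  8.27075878]
```

View pics/c6.png

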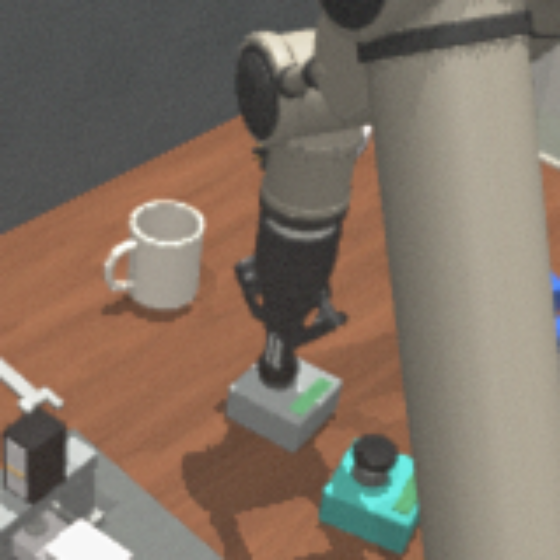

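The plunger went from contact at 0.0785 m to a hard stop at 0.0667 m. That is 12 mm of travel, and 8.3 N exceeds the spring's 4.3 N, so it reached its stop. I'll retract, check and hand in.

```bash
python3 - <<'E'
from h import *
x,y=.5403,-.1434
r.move_straight([x,y,.17],speed=.1); r.reach([.40,-.3,.28],quat(0)); r.hold(.3)
for n in('top','side'):
    im,d=snap(n); W=world(n,d)
    for l,cx,cy,a,b,rr in(('hous',.544,.1665,.164,.176,.05),('tall step',.4837,.158,.059,.065,.035),('plunger',x,y,.058,.085,.016)):
        p=W[(np.hypot(W[...,0]-cx,W[...,1]-cy)<rr)&(W[...,2]>a)&(W[...,2]<b)]
        print(n,l,len(p),np.round(np.r_[p.mean(0)*1000,np.median(p[:,2])*1000],1))
s=r.read_state(); print(s['time_s'],s['contact_force'])
r.finish_job()
E
```

```text
top hous 266 [544.6 165.  169.7 169.9]
top tall step 331 [483.4 157.   62.   62.1]
top plunger 109 [ 540.2 -143.4   75.8   75.7]
side hous 155 [543.4 169.5 169.3 169.5]
side tall step 229 [483.3 160.2  61.8  61.7]
side plunger 51 [ 539.9 -144.3   75.9   75.9]
28.7583 [ 0.89675688 -0.26756015  0.06276133]
the job is handed in; nothing more can be done
```

The gauge is standing over the block with its foot on the lower step, the plunger was pressed to its stop and is back up, and I handed the job in at about 29 s. I don't have the verdict, since the hand-in reports none.

**Gauge:** The housing top is at 169.5–169.9 mm against an expected 170. It looks level, and sits within about 2–4 mm of the step's middle. The foot reading has no readout, so I inferred it from that height and position.

**Plunger:** It travelled about 12 mm from contact to a hard stop. I measured 8.3 N there, above the 4.3 N spring force, and held it for 0.3 s. After I let go, its top was back at 75.8 mm against a nominal 76.

**Block:** The tall half stayed within about 1 mm of where it started. I did not re-measure the mug, wrench and tin at the end; the arm never worked near them.

**What disagreed:**
- **First press:** it touched nothing. The shut fingertips reach only about 2–3 mm ahead of the TCP, not the 25 mm that `r.tip_extent` gives. I found this from depth and force, then repeated the press with a force guard.
- **Cameras:** the two differ by about 3 mm in y, so I used values between the two.

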